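Tighten the loose clamp nut at the bottom of its bore

TASK

On the grey machine base one of the two clamp nuts, deep down in its bore, has worked loose: the tell-tale pin in front of that bore stands up out of its guide. Take the T-key from its wooden stand, push its socket fully down over the loose nut, turn it clockwise until the nut comes up against its stop and the pin is flush, then put the key back upright in the stand. Do not undo the other nut, whose pin is flush, and leave the other things on the bench where they are.

Things in the scene. Friction and masses are not known exactly. Their poses are not given: they have to be found in the camera images.
- key_grip (a point): centre of the grip of the T-key, a loose steel tool 150 mm long, upright, 0.15 to 0.31 kg. z points up along the shank. The grip is a flat dark block 60 mm long (its x axis), 14 mm thick (its y axis; grasp across this) and 30 mm high; the point is 15 mm below its top, 135 mm above the socket's mouth. Below it a round shank, 12 mm across
- key_mouth (a point): centre of the socket's lower end, on the key's axis. The socket's hole is square, 16.4 mm across flats, 18 mm deep, its flats square to the key's x and y axes; outside it is about 24 mm across flats, 30 mm across corners
- housing: fixed grey machine base: 115 x 160 mm foot plate, 12 thick, two upright round bosses 90 mm apart, each with a deep bore, and a pin guide in front of each. Origin under the middle between the bosses, on the bench; y runs from the right bore to the left one, -x to the pins. Within about 20 mm round each boss's top nothing stands but its pin, at most 94 mm above the bench
- bore_left (a point): centre of a bore's mouth, 94 mm above the bench. Bore 34 mm across; its top 14 mm widen like a funnel to 46 mm; flat floor 80 mm below the mouth. On the floor, on the axis, a square nut 14 mm across flats, conical tip 14.5 mm above the floor. How its flats are turned varies and is not reported: the socket slips over only when square to it within about 10 degrees
- bore_right (a point): the same for the other bore. While out of square the socket rests on the nut's corners or tip, key_mouth about 66 to 69 mm below the bore's mouth; fully down over the nut it is about 80 mm below
- pin_a_top (a point): top of a tell-tale pin, a steel pin 13 mm across standing in a round guide 43 mm in front (-x of the base) of the bore it belongs to; the guide's top is 58 mm above the bench. Which pin belongs to which bore is to be seen from its position
- pin_b_top (a point): top of the other tell-tale pin, alike
- pin_a (a joint): how far pin a stands above flush, in m: about 0 when its nut is tight, up to 0.031 when loose. It is geared to the nut: it sinks 16 mm for each radian the nut is turned clockwise seen from above, until the nut meets a hard stop at 0. The nut turns stiffly (about 0.35 N m) and stays where it is left. Pushing on the pin does not move it
- pin_b (a joint): the same for pin b
- stand_mouth (a point): centre of the mouth of the fixed round wooden stand in which the key stands at the start, 52 mm above the bench. Its hole is 38 mm across, widening to about 48 mm in the top 12 mm, with a flat floor 42 mm below the mouth; the foot is a 72 mm disc
- key: the T-key as a whole; origin at key_mouth
- wax_tin: bystander: round wooden box, 63 mm across, 23 high; origin under its centre
- cross_tweezers: bystander: tweezers, 146 mm long, lying; origin under the centre
- flux_jar: bystander: small jar, 40 mm across, 39 high; origin under its centre
- chasing_hammer: bystander: light hammer, 243 mm long, lying; origin under its centre
- parts_box: bystander: clear flat box, 49 x 67 x 22 mm; origin under its centre
- mini_clamp: bystander: small pin clamp, 15 x 42 x 26 mm; origin under its centre
- third_hand: bystander: weighted soldering stand, 72 mm foot, 124 high; origin under its centre
- sieve_block: bystander: perforated flat block, 66 x 66 x 15 mm; origin under its centre
Things that resemble listed ones, but are neither listed nor needed, are in the scene too. Of the things that look like the part that bears stand_mouth, take the one that is nearest to the robot's base at the start.

How it is judged:
By the outcome, as a careful person would: the job done as asked, in the order asked, and still so for the second after the job is handed in, with the robot touching nothing.
It also fails if it takes over 72 s, if anything falls off the work surface, if the arm or the gripper's body presses on something with over 40 N, if the wrist force passes 120 N, or if a joint passes its speed limit or range.

ROBOT

A 7-joint arm with a two-finger parallel gripper is mounted at the origin on a cart in front of the work surface, level with it; the furniture and walls round the work are solid. World frame = base frame: x ahead of the robot, y to its left, z up, the work surface at z = 0. Lengths are in m, angles in rad, forces in N, time in s.
With the tool pointing down it reaches from about 0.425 to 1.025 m from the base axis. Payload 9.4 kg.
Tool frame: the origin (TCP) lies midway between the tips of the shut fingers; the grasp point (between the pads) lies r.hold_point_z behind it (r.hold_point_z is the distance from the TCP to the grasp point, in m); y points along the fingers, z is the direction in which the jaws open and shut, and the axes are right-handed (so a half turn about y gives the same grasp; the last joint's range is limited). The gripper opens to 93 mm and grips with 3 to 60 N. Pads are 15 mm wide; open, the fingers measure 128 mm over their backs; the gripper's body (75 mm by 188 mm) begins 65 mm behind the grasp point.
Start: joints at [-1.336, 0.599, -0.003, 1.599, 0.002, 0.943, -0.08], TCP at [0.222, 0.69, 0.194] pointing down, gripper open.
Joint ranges: [-2.57, 2.57], [-0.35, 1.97], [-1.29, 1.29], [0.11, 2.56], [-1.05, 4.19], [0.11, 1.86], [-2.63, 2.63]. Speed limits (rad/s): [2.22, 2.22, 3.01, 3.01, 3.14, 3.14, 3.14].

INTERFACE

Orientations are given as [roll, pitch, yaw] about the fixed x, y, z axes, in that order (R = Rz(yaw) Ry(pitch) Rx(roll)).
In Python, from station import r gives the robot as it stands.
- The arm moves only by the tool apply_moves, never from a script. Its argument "plan" is one flat list of numbers, 6 for each row, row after row: the shift along the tool's x, y, z in cm, then the turn, a rotation vector about the tool's x, y, z in rad. In form: [dx, dy, dz, rx, ry, rz, dx, dy, dz, rx, ry, rz, ...]. A call has 1 to 5 rows; each row shifts and turns the commanded pose from where the row before left it, along the tool's axes as they then stand; what a row does not reach is not made up. A row lasts 1/8 s, in which the tool goes at most 62.5 mm and 10.7 degrees, less where a joint would pass 70% of its speed; a pose out of reach is approached as far as the arm can. A call is refused whole if a number of a shift passes 6.25 or a number of a turn 0.188, either way. A call with a gripper value outside its range is refused whole. "fingers" is the closure, from -1 (fully open) to 1 (shut), set as the call begins (left out, the last holds). The fingers move at their own pace and stop on an object; "squeeze" is the grip in N (left out, the last holds). Time passes only in rows, so rows that do not move let the fingers close. It gives the time, the measured TCP pose, the force and the opening at its end, in the units of the state.
- r.sense(): the state, without advancing time (a new reading comes with each control period).
- r.get_image(name): name is "scene" or "top"; returns a dict with "img" (400x640x3 uint8, red, green, blue), "fovy" (degrees; the focal length in pixels is half the picture's height over the tangent of half this angle, whatever the lens; pixels are square), "cx", "cy" (the principal point, pixels), "R" (3x3) and "t" (3): a world point X has camera coordinates R X + t. Camera axes: x right, y down, z forward; pixel columns grow to the right and rows downward; lengths in m; the calibration is good to about 2 mm. A picture is of the moment at which its call begins. There is no depth.
- r.close_job(): hands the job in, once; it reports no verdict.
Trained networks look in the newest picture that a camera, given by its name, has taken for a name from the list of things; names that differ only in an ending like _2 or _b are one class to them, and where a whole thing is asked for, a point or a joint stands for the part that bears it (a point fixed in the world has none). Each returns a list of dicts, best first, with "p" (0 to 1); they miss things now and then, are a little off and sometimes report something else, mostly with a low value. They report only what shows in the picture. A call takes as long as a camera call. They do not tell look-alikes from the thing itself.
- r.look_for(camera, query): "bbox" ([centre column, centre row, width, height] in pixels, round what is visible of it).
The state is a dict: "clock": time; "q": joint angles; "joint_vel": joint speeds; "tau": joint torques, N m; "position": TCP position; "orientation": TCP orientation; "ft_force": force on the tool from outside, world axes, zero at the start; "ft_torque": the same for the moment, N m; "finger_gap": opening from 0.0 (shut) to 1.0 (fully open).
Only numpy, scipy, OpenCV 4.12 (cv2) and the standard library are available. Lean on these libraries where they do the work, as an engineer would, in place of code of your own. Each camera call takes 0.05 s, during which the arm holds its last target. There are 200 camera calls.

## Working session

There is one attempt and no reset: what is moved stays moved. The work goes in short steps, Python scripts to look and compute and a tool call to move; the robot and the scene stay as the last step left them, time stands still between calls to the robot, and variables do not carry over. Pictures are saved under pics/ and viewed, about 8 in all and at most 12, crops included, and the job is handed in when it is done.

Besides the shell and the picture viewer there is one more tool, called by a JSON object that holds its "op" and its "data", one argument or row to a line. apply_moves: Moves the arm, as the interface text tells. Its arguments: {"type":"object","properties":{"plan":{"type":"array","items":{"type":"number"}},"fingers":{"type":"number"},"squeeze":{"type":"number"}},"required":["plan"]}

```bash
ls; mkdir -p pics
python3 - <<'E'
from station import r
import cv2
print(r.sense(), r.hold_point_z)
for c in ("scene","top"):
    d=r.get_image(c); cv2.imwrite(f"pics/{c}0.png",d["img"][:,:,::-1])
    print(c,d["fovy"],d["cx"],d["cy"],d["R"],d["t"])
    for q in ("key_grip","key","key_mouth","housing","bore_left","bore_right","pin_a_top","pin_b_top","stand_mouth","pin_a"):
        print(q,[( [round(v) for v in e["bbox"]],round(e["p"],2)) for e in r.look_for(c,q)][:4])
E
```

```text
pics
{'clock': 0.0, 'q': array([-1.33568521,  0.60009207, -0.0025181 ,  1.60008669,  0.00182067,
        0.94289626, -0.07980349]), 'joint_vel': array([-1.94129889e-03,  9.41135339e-04,  2.07111883e-04, -1.79746326e-05,
        1.36888813e-03, -4.99092465e-04, -1.17728920e-04]), 'tau': array([-6.16556099e-04, -7.65041399e+01,  1.49713553e+00, -2.52344298e+01,
       -5.24445414e-02,  1.69818423e-02,  1.47244623e-04]), 'position': array([0.22230488, 0.6895537 , 0.19319967]), 'orientation': array([-1.57226779e+00, -1.67630987e-04, -3.11764635e-01]), 'ft_force': array([-0.5144031 , -0.67212804,  0.34341006]), 'ft_torque': array([-0.04611009,  0.01184635,  0.03358396]), 'finger_gap': 1.0026571884436748} 0.0188
scene 53.73643462856792 316.45904342034754 205.56327185722216 [[ 0.55163747 -0.8340537  -0.00710835]
 [-0.51764485 -0.33565943 -0.7870048 ]
 [ 0.65401828  0.43782093 -0.61690592]] [-0.42161899  0.37620463  0.85878757]
key_grip [([303, 200, 8, 15], 0.56)]
key [([265, 211, 56, 51], 0.68), ([303, 201, 14, 20], 0.66), ([270, 282, 12, 21], 0.27)]
key_mouth [([303, 202, 10, 10], 0.63)]
h
[... 304 characters left out ...]
3], 0.32)]
pin_a []
top 57.84189768881634 313.8607518014205 195.73753315713222 [[-0.01326663 -0.99990812 -0.00278515]
 [-0.99382421  0.0134927  -0.11014259]
 [ 0.11017005  0.00130673 -0.99391189]] [-0.10496999  0.6115412   1.39367292]
key_grip [([303, 197, 9, 20], 0.52)]
key []
key_mouth [([302, 197, 9, 16], 0.48)]
housing [([265, 203, 43, 35], 0.97), ([222, 189, 13, 20], 0.7), ([303, 198, 10, 16], 0.41)]
bore_left [([266, 203, 46, 38], 0.73)]
bore_right [([265, 202, 43, 34], 0.77), ([304, 204, 18, 19], 0.63)]
pin_a_top [([296, 258, 15, 14], 0.4)]
pin_b_top []
stand_mouth [([220, 148, 17, 16], 0.77), ([415, 196, 28, 16], 0.75), ([304, 202, 18, 16], 0.49), ([265, 203, 46, 36], 0.33)]
pin_a []
```

Run:
```python
import cv2,numpy as np
s=cv2.imread("pics/scene0.png");t=cv2.imread("pics/top0.png")
cv2.imwrite("pics/a.png",np.vstack([cv2.resize(s[130:310,130:370],(800,600),interpolation=cv2.INTER_CUBIC)]))
cv2.imwrite("pics/b.png",cv2.resize(t[110:290,190:430],(800,600),interpolation=cv2.INTER_CUBIC))
```

```text
(no output)
```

View pics/a.png

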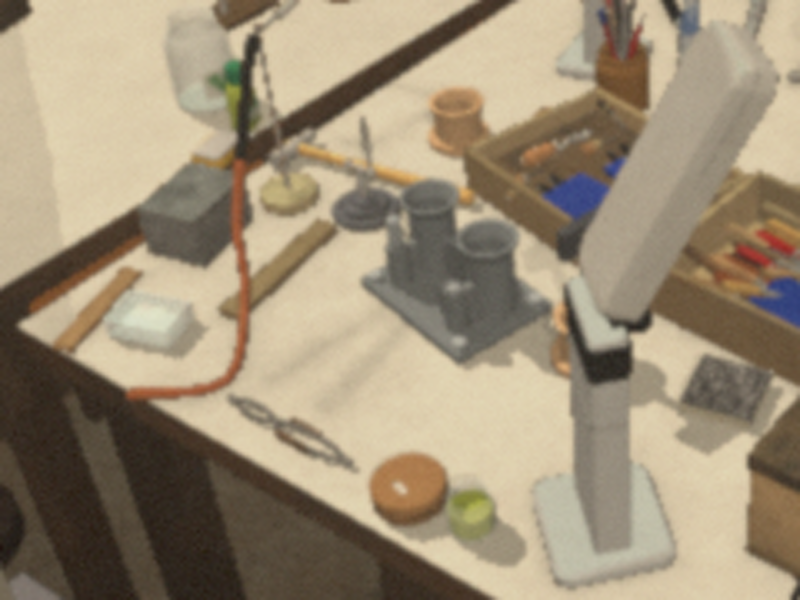

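View pics/b.png

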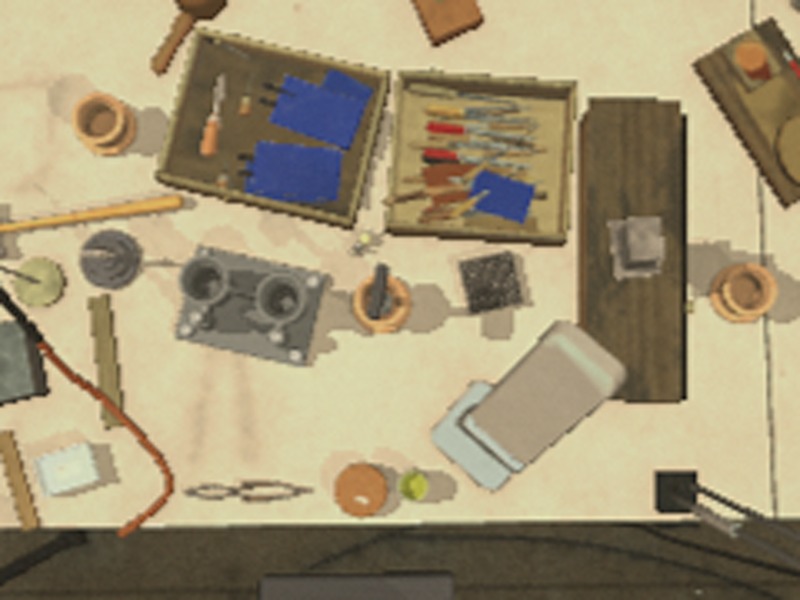

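View pics/scene0.png

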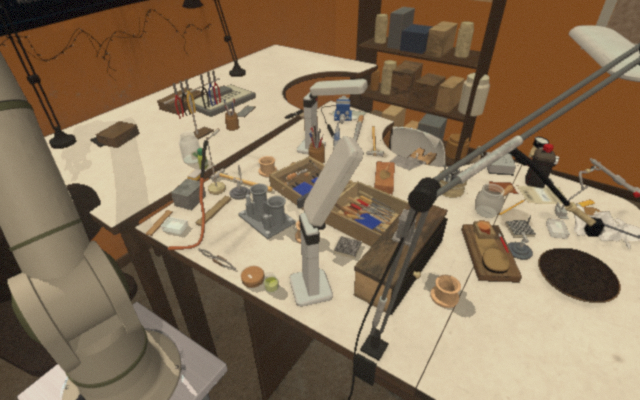

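```bash
cat > h.py <<'E'
import numpy as np, cv2
from station import r
C={"scene":(53.73643462856792,316.45904342034754,205.56327185722216,[[0.55163747,-0.8340537,-0.00710835],[-0.51764485,-0.33565943,-0.7870048],[0.65401828,0.43782093,-0.61690592]],[-0.42161899,0.37620463,0.85878757]),
"top":(57.84189768881634,313.8607518014205,195.73753315713222,[[-0.01326663,-0.99990812,-0.00278515],[-0.99382421,0.0134927,-0.11014259],[0.11017005,0.00130673,-0.99391189]],[-0.10496999,0.6115412,1.39367292])}
def proj(c,X):
    f,cx,cy,R,t=C[c]; f=200/np.tan(np.radians(f/2)); p=np.atleast_2d(X)@np.array(R).T+t
    return p[:,:2]/p[:,2:]*f+[cx,cy]
def back(c,uv,z):
    f,cx,cy,R,t=C[c]; f=200/np.tan(np.radians(f/2)); R=np.array(R); o=-R.T@t
    d=R.T@np.array([(uv[0]-cx)/f,(uv[1]-cy)/f,1]); return o+d*(z-o[2])/d[2]
E
python3 - <<'E'
from h import *
f=lambda x,y:(190+x*.3,110+y*.3)
for n,p,z in [("standkey",(382,303),.052),("grip",(380,290),.16),("standL",(103,118),.052),("standR",(745,290),.052),("boreL",(207,279),.094),("boreR",(282,298),.094),("pinL",(190,322),.06),("pinR",(262,340),.06),("lampbase",(480,435),0.01),("sieve",(492,283),.015)]: print(n,back("top",f(*p),z).round(4), np.hypot(*back("top",f(*p),z)[:2]))
t=cv2.imread("pics/top0.png");s=cv2.imread("pics/scene0.png")
a=cv2.resize(t[178:226,240:320],(800,480),interpolation=cv2.INTER_CUBIC)
cv2.imwrite("pics/c.png",a)
b=cv2.resize(s[180:240,235:315],(800,600),interpolation=cv2.INTER_CUBIC)
cv2.imwrite("pics/d.png",b)
E
```

```text
standkey [ 0.5883 -0.0769  0.052 ] 0.5933568577687449
grip [ 0.592  -0.0779  0.16  ] 0.5970901709808099
standL [0.8134 0.2518 0.052 ] 0.8514559075934985
standR [ 0.5978 -0.5004  0.052 ] 0.7796497218577993
boreL [0.6143 0.12   0.094 ] 0.6259216531239525
boreR [0.5915 0.035  0.094 ] 0.5925338365739234
pinL [0.5685 0.1453 0.06  ] 0.5867728305596082
pinR [0.5465 0.062  0.06  ] 0.5500035230990634
lampbase [ 0.4336 -0.1904  0.01  ] 0.4735264888339696
sieve [ 0.6142 -0.208   0.015 ] 0.6484907939805379
```

View pics/c.png

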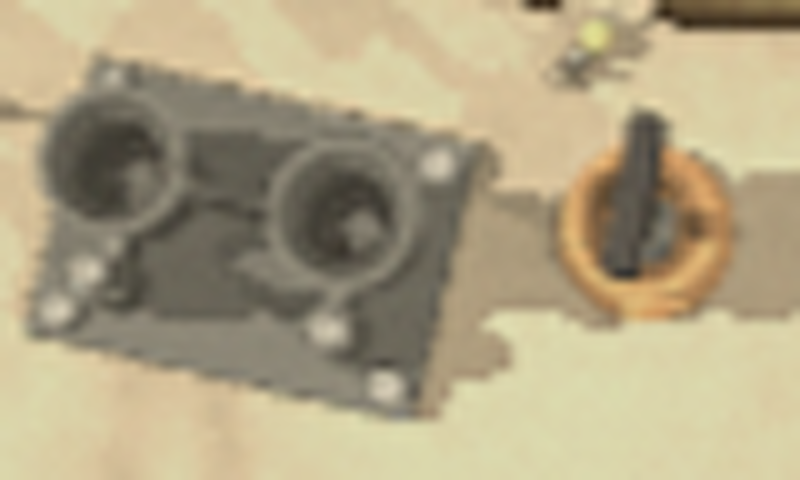

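View pics/d.png

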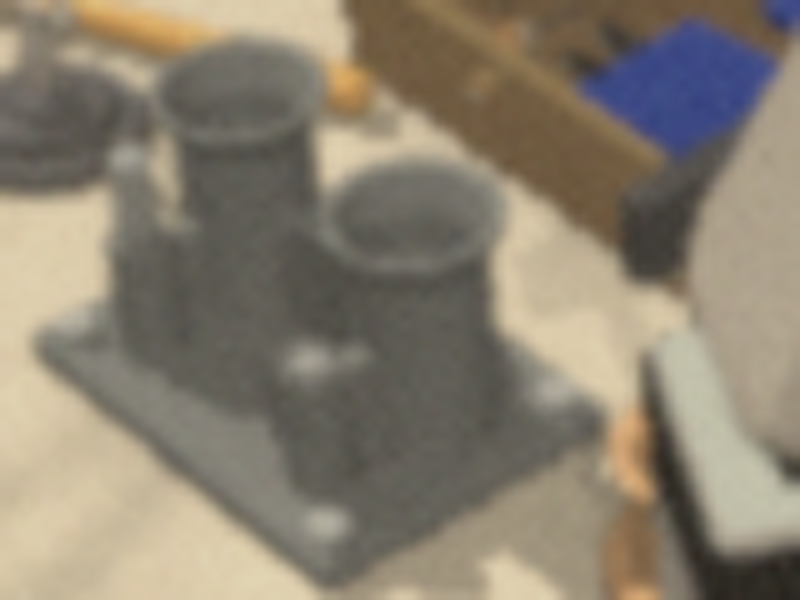

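Run:
```python
from h import *
from scipy.optimize import minimize
f=lambda x,y:(240+(x+.5)/10-.5,178+(y+.5)/10-.5)
g=lambda x,y:(235+(x+.5)/10-.5,180+(y+.5)/10-.5)
BL=back("top",f(113,160),.094);BR=back("top",f(341,215),.094)
print("B",BL,BR,np.linalg.norm(BL-BR))
print("scene meas/proj",g(240,92),proj("scene",BL),g(418,215),proj("scene",BR))
print("scene back",back("scene",g(240,92),.094),back("scene",g(418,215),.094))
print("pins",back("top",f(88,270),.088),back("top",f(330,330),.059))
print("pins scene",back("scene",g(130,155),.088),back("scene",g(305,358),.059))
yv=(BL-BR)/np.linalg.norm(BL-BR); xv=np.array([yv[1],-yv[0],0]); print("x axis",xv,"pins exp",BL-.043*xv,BR-.043*xv)
print("stand",back("top",f(647,228),.052))
C_=C["top"];print("cam",-np.array(C_[3]).T@C_[4], -np.array(C["scene"][3]).T@C["scene"][4])
# lamp top triangulation
def ray(c,uv): a=back(c,uv,0);b=back(c,uv,.3);return a,b-a
a,d=ray("scene",(352,141));b,e=ray("top",(370,212))
k=np.linalg.lstsq(np.array([d,-e]).T,b-a,rcond=None)[0];print("lamp",a+k[0]*d,b+k[1]*e)
# key fit
t=cv2.imread("pics/top0.png");up=cv2.resize(t[178:226,290:320],None,fx=10,fy=10,interpolation=cv2.INTER_CUBIC)
gr=up.max(2); m=(gr<85); n,l,s,_=cv2.connectedComponentsWithStats(m.astype(np.uint8)); print(s[1:6])
i=l[200,640-500] or 1+np.argmax(s[1:,4]); m=(l==i)
ys,xs=np.nonzero(m); print(xs.min(),xs.max(),ys.min(),ys.max(),xs.mean(),ys.mean())
bx=np.array([[x,y,z] for x in(-.03,.03) for y in(-.007,.007) for z in(.13,.16)])
def cost(p):
    c,s_=np.cos(p[2]),np.sin(p[2]); P=np.c_[p[0]+c*bx[:,0]-s_*bx[:,1],p[1]+s_*bx[:,0]+c*bx[:,1],bx[:,2]]
    uv=(proj("top",P)-[290,178]+.5)*10-.5
    k=np.zeros(m.shape,np.uint8); cv2.fillConvexPoly(k,cv2.convexHull(np.round(uv*16).astype(np.int32)),1,shift=4)
    return 1-(k.astype(bool)&m).sum()/((k>0)|m).sum()
best=min((minimize(cost,[.588,-.077,y],method="Nelder-Mead",options=dict(initial_simplex=[[.588,-.077,y],[.596,-.077,y],[.588,-.07,y],[.588,-.077,y+.15]])) for y in(-.4,-.2,0,.2)),key=lambda o:o.fun)
print(best.x,best.fun)
```

```text
B [0.61493703 0.12477553 0.094     ] [0.59287368 0.03860344 0.094     ] 0.0889517914335015
scene meas/proj (258.55, 188.75) [[257.71741611 187.36490655]] (276.35, 201.05) [[274.72687309 199.78993611]]
scene back [0.61054779 0.1176379  0.094     ] [0.59056927 0.0305222  0.094     ]
pins [0.57387219 0.13504984 0.088     ] [0.55196347 0.04685106 0.059     ]
pins scene [0.57186677 0.13058716 0.088     ] [0.55002123 0.04545134 0.059     ]
x axis [ 0.96875051 -0.24803721  0.        ] pins exp [0.57328076 0.13544113 0.094     ] [0.5512174  0.04926904 0.094     ]
stand [ 0.59051314 -0.07560138  0.052     ]
cam [ 0.45283084 -0.11503284  1.45225246] [-0.13434155 -0.60137142  0.82286897]
lamp [ 0.51000074 -0.26002912  0.4233282 ] [ 0.51802472 -0.27236603  0.42572865]
[[  30    0   28    7  164]
 [ 159    4  141   23 1397]
 [ 113  123   46  154 1701]
 [ 108  258    4    5   18]]
113 158 123 276 143.51499118165785 206.84126984126985
[ 0.58930618 -0.07462319 -0.05199903] 0.7686658506731946
```

Run:
```python
from h import *
from scipy.optimize import minimize
t=cv2.imread("pics/top0.png");up=cv2.resize(t[178:226,290:320],None,fx=10,fy=10,interpolation=cv2.INTER_CUBIC)
bx=np.array([[x,y,z] for x in(-.03,.03) for y in(-.007,.007) for z in(.13,.16)])
gr=up.max(2)
for th in(95,105,115):
    n,l,s,_=cv2.connectedComponentsWithStats((gr<th).astype(np.uint8)); i=l[200,138] or l[215,135]; m=l==i
    def cost(p):
        c,s_=np.cos(p[2]),np.sin(p[2]); P=np.c_[p[0]+c*bx[:,0]-s_*bx[:,1],p[1]+s_*bx[:,0]+c*bx[:,1],bx[:,2]]
        uv=(proj("top",P)-[290,178]+.5)*10-.5
        k=np.zeros(m.shape,np.uint8); cv2.fillConvexPoly(k,cv2.convexHull(np.round(uv*16).astype(np.int32)),1,shift=4)
        return 1-(k.astype(bool)&m).sum()/((k>0)|m).sum()
    b=min((minimize(cost,[.588,-.077,y],method="Nelder-Mead",options=dict(initial_simplex=[[.588,-.077,y],[.596,-.077,y],[.588,-.07,y],[.588,-.077,y+.15]])) for y in(-.4,-.2,0,.2)),key=lambda o:o.fun)
    print(th,m.sum(),s[i],b.x.round(4),round(b.fun,3))
```

```text
95 4787 [ 105  119   56  159 4787] [ 0.591  -0.0742 -0.166 ] 0.404
105 6252 [ 100  117   64  162 6252] [ 0.592  -0.0748 -0.2056] 0.281
115 7612 [  96  116   75  163 7612] [ 0.5924 -0.0749 -0.237 ] 0.288
```

Run:
```python
from h import *
def tri(u,v):
    a=back("scene",u,0);d=back("scene",u,.3)-a;b=back("top",v,0);e=back("top",v,.3)-b
    k=np.linalg.lstsq(np.array([d,-e]).T,b-a,rcond=None)[0];print((a+k[0]*d).round(3),(b+k[1]*e).round(3))
f=lambda x,y:(190+x*.3-.35,110+y*.3-.35); g=lambda x,y:(130+x*.3-.35,130+y*.3-.35)
tri(g(240,165),f(40,345)); tri(g(255,40),f(0,288)); tri(g(130,395),f(125,530)); tri(g(735,385),f(520,270))
d=r.get_image("top");cv2.imwrite("pics/top1.png",d["img"][:,:,::-1])
```

```text
[0.546 0.304 0.098] [0.543 0.308 0.099]
[0.6   0.311 0.21 ] [0.595 0.316 0.211]
[0.325 0.236 0.003] [0.329 0.233 0.002]
[ 0.614 -0.217  0.02 ] [ 0.63  -0.24   0.024]
```

View pics/top1.png

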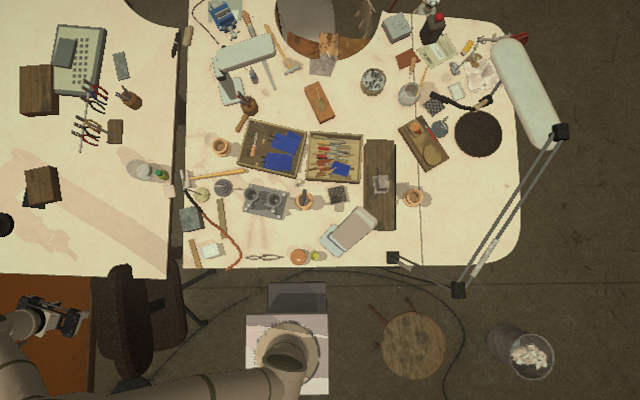

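{"op": "apply_moves", "data": {
  "plan": [0,-6,0,0,-0.13,0,0,-6,0,0,0,0,0,-6,0,0,0,0,0,-6,0,0,0,0],
  "fingers": -1
}}

```text
clock: 1.65
position: [0.2224, 0.6897, 0.4363]
orientation: [-1.57, -0.0, -0.182]
ft_force: [0.4, 1.1, 0.9]
finger_gap: 0.997
```

{"op": "apply_moves", "data": {
  "plan": [3.5,0,-4.8,0,0,0,3.5,0,-4.8,0,0,0,3.5,0,-4.8,0,0,0,3.5,0,-4.8,0,0,0,3.5,0,-4.8,0,0,0]
}}

```text
clock: 2.28
position: [0.3518, 0.4204, 0.4343]
orientation: [-1.57, -0.0, -0.182]
ft_force: [1.3, 0.9, 0.2]
finger_gap: 1.001
```

{"op": "apply_moves", "data": {
  "plan": [3.5,0,-4.8,0,0,0,3.5,0,-4.8,0,0,0,3.5,0,-4.8,0,0,0,3.5,0,-4.8,0,0,0,3.5,0,-4.8,0,0,0]
}}

```text
clock: 2.9
position: [0.4803, 0.1528, 0.4344]
orientation: [-1.57, -0.001, -0.182]
ft_force: [0.3, 0.6, -0.1]
finger_gap: 1.0
```

```bash
python3 -c "
from h import *
s=r.sense();print(s['clock'],s['q'].round(3),s['position'],s['orientation'],s['ft_force'])"
```

```text
2.9 [-0.633  0.114  0.244  1.755 -0.029  1.275  1.007] [0.48034626 0.15279544 0.43442671] [-1.57004695e+00 -7.31491918e-04 -1.81604496e-01] [ 0.34811991  0.57254421 -0.14976478]
```

{"op": "apply_moves", "data": {
  "plan": [3,2,-4,0,0,0,3,2,-4,0,0,0,3,3,-4,0,0,0,3,4,-4,0,0,0,3,4,-4.3,0,0,0]
}}

```text
clock: 3.52
position: [0.5898, -0.0697, 0.2862]
orientation: [-1.57, -0.001, -0.181]
ft_force: [2.3, 0.5, 0.3]
finger_gap: 0.996
```

```bash
python3 -c "
from h import *
s=r.sense();print(s['clock'],s['q'].round(3),s['position'],s['orientation'],s['ft_force'])
a=r.get_image('scene')['img'][60:300,150:400,::-1];b=r.get_image('top')['img'][110:310,230:400,::-1]
a=cv2.resize(a,None,fx=1.6,fy=1.6,interpolation=2);b=cv2.resize(b,None,fx=2,fy=2,interpolation=2)
o=np.zeros((400,760,3),np.uint8);o[:384,:400]=a;o[:400,410:750]=b;cv2.imwrite('pics/e.png',o)"
```

```text
3.525 [-0.242  0.36   0.368  1.818 -0.153  0.99   1.578] [ 0.58976749 -0.06967915  0.28621732] [-1.57040403e+00 -1.00123124e-03 -1.81072616e-01] [2.2682466  0.5142221  0.27043727]
```

View pics/e.png

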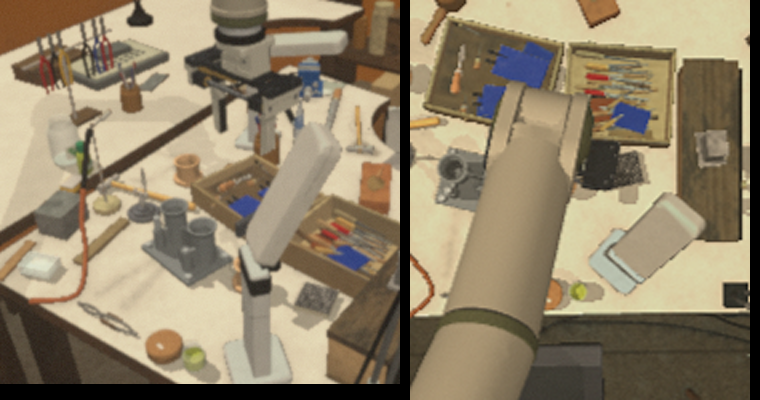

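{"op": "apply_moves", "data": {
  "plan": [0.1,4,-0.4,0,0,0,0,4,0,0,0,0,0,2,0,0,0,0,0,0,0,0,0,0]
}}

```text
clock: 4.12
position: [0.5886, -0.0718, 0.1863]
orientation: [-1.571, 0.002, -0.181]
ft_force: [-0.7, -0.3, 1.1]
finger_gap: 1.0
```

```bash
python3 -c "
from h import *
d=r.get_image('scene')['img'][100:260,200:360,::-1]
print(r.look_for('scene','key_grip')[:2])
cv2.imwrite('pics/f.png',cv2.resize(d,(640,640),interpolation=2)[:600])"
```

```text
[{'bbox': [243.9, 180.7, 63.4, 18.5], 'p': 0.53}]
```

View pics/f.png

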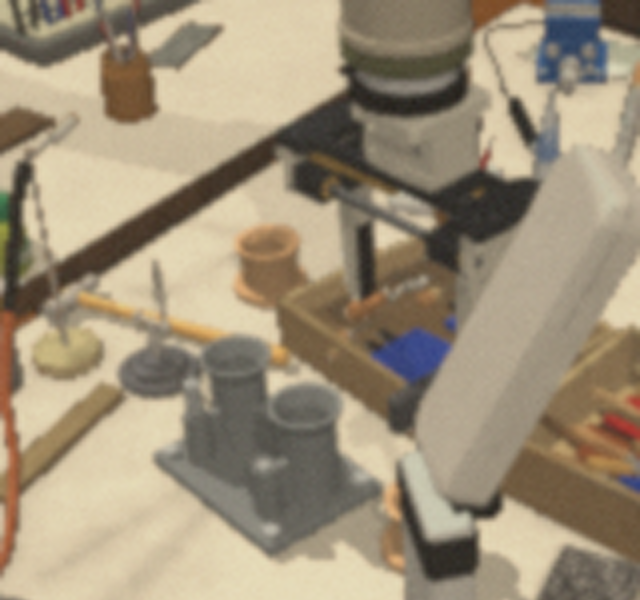

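{"op": "apply_moves", "data": {
  "plan": [0.25,2,-0.2,0,0,0,0,2,0,0,0,0,0,1.9,0,0,0,0,0,0,0,0,0,0]
}}

```text
clock: 4.72
position: [0.5915, -0.0748, 0.1285]
orientation: [-1.571, 0.0, -0.182]
ft_force: [-0.6, -0.2, 0.5]
finger_gap: 1.0
```

{"op": "apply_moves", "data": {
  "plan": [0,0,0,0,0,0,0,0,0,0,0,0,0,0,0,0,0,0,0,0,0,0,0,0],
  "fingers": 1,
  "squeeze": 10
}}

```text
clock: 5.22
position: [0.5915, -0.0751, 0.1284]
orientation: [-1.571, -0.0, -0.182]
ft_force: [-0.0, -0.2, -0.6]
finger_gap: 0.619
```

{"op": "apply_moves", "data": {
  "plan": [0,0,0,0,0,0,0,0,0,0,0,0,0,0,0,0,0,0,0,0,0,0,0,0],
  "squeeze": 45
}}

```text
clock: 5.72
position: [0.5914, -0.0751, 0.128]
orientation: [-1.571, 0.0, -0.182]
ft_force: [-0.0, 0.2, 0.1]
finger_gap: 0.188
```

{"op": "apply_moves", "data": {
  "plan": [0,0,0,0,0,0,0,0,0,0,0,0,0,0,0,0,0,0]
}}

```text
clock: 6.1
position: [0.5914, -0.075, 0.1281]
orientation: [-1.571, -0.0, -0.182]
ft_force: [-0.4, 0.2, -0.9]
finger_gap: 0.144
```

{"op": "apply_moves", "data": {
  "plan": [0,-0.3,0,0,0,0,0,-1,0,0,0,0,0,-2,0,0,0,0,0,0,0,0,0,0]
}}

```text
clock: 6.6
position: [0.5924, -0.0753, 0.1627]
orientation: [-1.57, -0.003, -0.182]
ft_force: [-0.3, -0.3, -3.0]
finger_gap: 0.142
```

{"op": "apply_moves", "data": {
  "plan": [0,-3,0,0,0,0,0,-3,0,0,0,0,0,-2.5,0,0,0,0]
}}

```text
clock: 6.98
position: [0.5912, -0.075, 0.2466]
orientation: [-1.571, 0.0, -0.182]
ft_force: [0.3, -0.8, -2.9]
finger_gap: 0.14
```

Run:
```python
from h import *
from scipy.optimize import least_squares
f=lambda x,y:np.array((240+(x+.5)/10-.5,178+(y+.5)/10-.5))
g=lambda x,y:np.array((235+(x+.5)/10-.5,180+(y+.5)/10-.5))
# housing frame: origin x,y,yaw ; boss (0,+-.045,.094), pins (-.043,+-.045)
hx=.055; 
obs=[("top",f(113,160),(0,.045,.094)),("top",f(341,215),(0,-.045,.094)),("scene",g(240,92),(0,.045,.094)),("scene",g(418,215),(0,-.045,.094)),
("top",f(88,270),(-.043,.045,.088)),("top",f(330,330),(-.043,-.045,.059)),("scene",g(130,155),(-.043,.045,.088)),("scene",g(305,358),(-.043,-.045,.059))]
def P(p,l): c,s=np.cos(p[2]),np.sin(p[2]); return np.array([p[0]+c*l[0]-s*l[1],p[1]+s*l[0]+c*l[1],l[2]])
for sel in (obs,[o for o in obs if o[0]=="top"],[o for o in obs if o[0]=="scene"]):
    R=lambda p:np.concatenate([proj(c,P(p,l))[0]-uv for c,uv,l in sel])
    o=least_squares(R,[.6,.08,-.25],loss="soft_l1"); print(o.x.round(4),P(o.x,(0,.045,.094)).round(4),P(o.x,(0,-.045,.094)).round(4),R(o.x).round(1))
m=np.mean([back("top",f(*q),.014) for q in((113,75),(437,163),(55,310),(385,387))],0); print("plate mid",m)
for q in((115,78),(437,163),(55,310),(385,387)):
    print(back("top",f(*q),.014).round(4))
# rim refinement: gradient-based ellipse score in top view
t=cv2.cvtColor(cv2.imread("pics/top0.png"),cv2.COLOR_BGR2GRAY).astype(np.float32)
for c,im,ims in(("top",t,1),("scene",cv2.cvtColor(cv2.imread("pics/scene0.png"),cv2.COLOR_BGR2GRAY).astype(np.float32),1)):
  for n,x0,y0 in(("L",.614,.121),("R",.592,.035)):
    a=np.linspace(0,2*np.pi,72,endpoint=False); best=[]
    for dx in np.arange(-.012,.0121,.001):
      for dy in np.arange(-.012,.0121,.001):
        ring=lambda rr:cv2.remap(im,proj(c,np.c_[x0+dx+rr*np.cos(a),y0+dy+rr*np.sin(a),0*a+.094]).astype(np.float32)[:,None,:],None,cv2.INTER_CUBIC).mean()
        best.append((ring(.0245)-ring(.019),x0+dx,y0+dy))
    best.sort(reverse=True); print(c,n,np.round(best[:3],4).tolist())
```

```text
[ 0.6038  0.0789 -0.25  ] [0.6149 0.1225 0.094 ] [0.5927 0.0353 0.094 ] [ 0.6 -0.   0.9  0.  -0.3 -1.2 -0.8 -0.9  0.5  0.1  0.2  0.2 -0.3 -0.5
  0.1 -0.2]
[ 0.6043  0.0812 -0.2427] [0.6151 0.1248 0.094 ] [0.5935 0.0375 0.094 ] [-0.  -0.   0.3 -0.2 -0.   0.1 -0.2  0.1]
[ 0.6017  0.0757 -0.2549] [0.613  0.1193 0.094 ] [0.5903 0.0322 0.094 ] [ 0.1 -0.5 -0.5 -0.1  0.   0.1  0.3  0.5]
plate mid [0.59428721 0.08505341 0.014     ]
[0.6576 0.1383 0.014 ]
[0.6215 0.0092 0.014 ]
[0.5646 0.1617 0.014 ]
[0.5322 0.0302 0.014 ]
top L [[37.8767, 0.614, 0.129], [37.8342, 0.615, 0.13], [37.6404, 0.614, 0.13]]
top R [[35.0677, 0.592, 0.04], [34.7397, 0.591, 0.04], [34.5681, 0.593, 0.04]]
scene L [[20.0527, 0.612, 0.123], [20.0198, 0.612, 0.124], [19.9846, 0.613, 0.124]]
scene R [[21.4349, 0.592, 0.036], [21.2974, 0.592, 0.037], [21.2471, 0.593, 0.037]]
```

{"op": "apply_moves", "data": {
  "plan": [-0.3,0,5,0,0,0,-0.3,0,5,0,0,0,-0.3,0,5,0,0,0,-0.4,0,4.95,0,0,0,0,0,0,0,0,0]
}}

```text
clock: 7.6
position: [0.6141, 0.1291, 0.2449]
orientation: [-1.569, 0.002, -0.175]
ft_force: [0.3, -1.3, -3.6]
finger_gap: 0.142
```

```bash
python3 -c "
from h import *
s=r.sense();print(s['q'].round(3),s['position'])
d=r.get_image('scene')['img'][150:240,220:340,::-1]
for q in ('key_mouth','bore_left','key'): print(q,[(np.round(e['bbox'],1),e['p']) for e in r.look_for('scene',q)])
cv2.imwrite('pics/g.png',cv2.resize(d,(800,600),interpolation=2))"
```

```text
[-0.523  0.444  0.332  1.792 -0.177  0.936  1.281] [0.61412089 0.12911191 0.24486487]
key_mouth [(array([252.2, 159.2,  21.2,  42.8]), 0.78)]
bore_left [(array([268.5, 210.3,  53.3,  52.2]), 0.71)]
key [(array([250.6, 156.6,  17.9,  52.2]), 0.81)]
```

View pics/g.png

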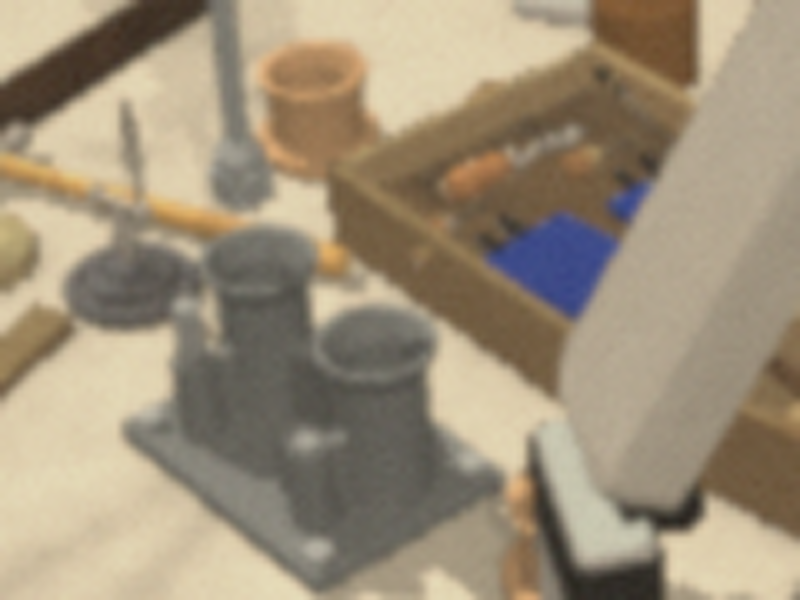

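{"op": "apply_moves", "data": {
  "plan": [0,0,0,0,0,0,0,0,0,0,0,0]
}}

```text
clock: 8.05
position: [0.6147, 0.1226, 0.2462]
orientation: [-1.571, -0.0, -0.183]
ft_force: [-0.7, 0.3, -3.1]
finger_gap: 0.144
```

```bash
python3 -c "
from h import *
g=lambda x,y:(220+(x+.5)*.15-.5,150+(y+.5)*.15-.5)
print('shank bottom expected',proj('scene',[[.6141,.1291,.127],[.6141,.1291,.157],[.6141,.1291,.2]]))
print('meas mouth',g(243,190),'shank',g(235,130),g(222,5))
print('rim centre', g(260,262), proj('scene',[[.6149,.1225,.094],[.6145,.1275,.094]]),back('scene',g(260,262),.094),back('scene',g(243,192),.127),back('scene',g(243,188),.127))
s=r.sense();print(s['position'],s['orientation'])"
```

```text
shank bottom expected [[255.44425694 178.48352439]
 [254.44974303 170.43361158]
 [252.97048885 158.46005647]]
meas mouth (256.025, 178.075) shank (254.825, 169.075) (252.875, 150.325)
rim centre (258.575, 188.875) [[258.25953434 187.5961023 ]
 [256.97134957 187.16212984]] [0.61006724 0.11713074 0.094     ] [0.61555623 0.12796184 0.127     ] [0.61813374 0.130152   0.127     ]
[0.6147402  0.12257518 0.24622291] [-1.57078433e+00 -2.30180712e-04 -1.83134758e-01]
```

{"op": "apply_moves", "data": {
  "plan": [-0.2,2,-0.15,0,0,0,0,1.8,0,0,0,0,0,0,0,0,0,0]
}}

```text
clock: 8.43
position: [0.6116, 0.1221, 0.2066]
orientation: [-1.572, 0.002, -0.182]
ft_force: [0.3, -0.2, -3.1]
finger_gap: 0.143
```

{"op": "apply_moves", "data": {
  "plan": [0,0.5,0,0,0,0,0,0.5,0,0,0,0,0,0.3,0,0,0,0,0,0,0,0,0,0]
}}

```text
clock: 8.93
position: [0.6124, 0.1224, 0.195]
orientation: [-1.571, 0.0, -0.182]
ft_force: [0.9, -0.5, -3.2]
finger_gap: 0.145
```

{"op": "apply_moves", "data": {
  "plan": [0,1,0,0,0,0,0,1,0,0,0,0,0,0,0,0,0,0]
}}

```text
clock: 9.3
position: [0.6118, 0.1223, 0.1739]
orientation: [-1.572, 0.002, -0.182]
ft_force: [0.3, 0.5, -2.5]
finger_gap: 0.147
```

{"op": "apply_moves", "data": {
  "plan": [0,1,0,0,0,0,0,1,0,0,0,0,0,0,0,0,0,0]
}}

```text
clock: 9.68
position: [0.6119, 0.1223, 0.154]
orientation: [-1.572, 0.001, -0.182]
ft_force: [0.4, -0.0, -2.6]
finger_gap: 0.144
```

{"op": "apply_moves", "data": {
  "plan": [0,0.5,0,0,0,0,0,0.2,0,0,0,0,0,0,0,0,0,0]
}}

```text
clock: 10.05
position: [0.6124, 0.1224, 0.148]
orientation: [-1.571, 0.0, -0.182]
ft_force: [0.4, 0.2, -2.9]
finger_gap: 0.142
```

{"op": "apply_moves", "data": {
  "plan": [0,0.2,0,0,0,0,0,0.2,0,0,0,0,0,0,0,0,0,0]
}}

```text
clock: 10.42
position: [0.6125, 0.1224, 0.144]
orientation: [-1.571, -0.0, -0.182]
ft_force: [0.4, -0.0, -1.9]
finger_gap: 0.144
```

{"op": "apply_moves", "data": {
  "plan": [0,0.2,0,0,0,0,0,0.2,0,0,0,0,0,0,0,0,0,0]
}}

```text
clock: 10.8
position: [0.6149, 0.1223, 0.1428]
orientation: [-1.569, -0.005, -0.182]
ft_force: [-0.5, -1.1, 18.6]
finger_gap: 0.142
```

{"op": "apply_moves", "data": {
  "plan": [0,0,0,0,0.08,0,0,0,0,0,0.08,0,0,0,0,0,0,0]
}}

```text
clock: 11.18
position: [0.6147, 0.1224, 0.1428]
orientation: [-1.568, -0.004, -0.343]
ft_force: [-0.7, -1.4, 18.0]
finger_gap: 0.145
```

{"op": "apply_moves", "data": {
  "plan": [0,0,0,0,0.08,0,0,0,0,0,0.08,0,0,0,0,0,0,0]
}}

```text
clock: 11.55
position: [0.6146, 0.1224, 0.1428]
orientation: [-1.567, -0.004, -0.503]
ft_force: [-1.2, -0.7, 17.8]
finger_gap: 0.146
```

{"op": "apply_moves", "data": {
  "plan": [0,0,0,0,0.08,0,0,0,0,0,0.08,0,0,0,0,0,0,0]
}}

```text
clock: 11.92
position: [0.6142, 0.1223, 0.1423]
orientation: [-1.568, -0.003, -0.663]
ft_force: [-0.7, -0.6, 12.5]
finger_gap: 0.145
```

{"op": "apply_moves", "data": {
  "plan": [0,0,0,0,0.06,0,0,0,0,0,0.06,0,0,0,0,0,0,0]
}}

```text
clock: 12.3
position: [0.6131, 0.1227, 0.1407]
orientation: [-1.569, -0.001, -0.781]
ft_force: [-1.1, 0.4, 4.3]
finger_gap: 0.145
```

{"op": "apply_moves", "data": {
  "plan": [0,0,0,0,0.06,0,0,0,0,0,0.06,0,0,0,0,0,0,0]
}}

```text
clock: 12.68
position: [0.6123, 0.1226, 0.1398]
orientation: [-1.571, 0.0, -0.9]
ft_force: [0.4, 0.4, -2.8]
finger_gap: 0.145
```

Force has vanished: the socket has dropped over the nut. Push down.

{"op": "apply_moves", "data": {
  "plan": [0,0.3,0,0,0,0,0,0.3,0,0,0,0,0,0,0,0,0,0]
}}

```text
clock: 13.05
position: [0.6122, 0.1224, 0.1336]
orientation: [-1.571, 0.0, -0.901]
ft_force: [2.0, 1.4, -3.6]
finger_gap: 0.147
```

{"op": "apply_moves", "data": {
  "plan": [0,0.2,0,0,0,0,0,0.1,0,0,0,0,0,0,0,0,0,0]
}}

```text
clock: 13.42
position: [0.6133, 0.1225, 0.132]
orientation: [-1.569, -0.001, -0.902]
ft_force: [0.7, 2.2, 5.7]
finger_gap: 0.143
```

{"op": "apply_moves", "data": {
  "plan": [0,-0.1,0,0,0.1,0,0,0,0,0,0.1,0,0,0,0,0,0.1,0,0,0,0,0,0.1,0,0,0,0,0,0,0],
  "squeeze": 60
}}

```text
clock: 14.05
position: [0.6125, 0.1225, 0.1321]
orientation: [-1.571, -0.0, -1.301]
ft_force: [-0.6, 1.0, -0.8]
finger_gap: 0.14
```

```bash
python3 -c "
from h import *
s=r.sense();print(s['q'].round(3),s['position'],s['orientation'],s['ft_force'],s['ft_torque'])
d=r.get_image('scene')['img'][170:240,225:305,::-1]
cv2.imwrite('pics/h.png',cv2.resize(d,(640,560),interpolation=2))"
```

```text
[-0.681  0.624  0.612  1.92  -0.51   0.757  0.493] [0.61251687 0.12251475 0.13214436] [-1.57068125e+00 -3.03905734e-04 -1.30077546e+00] [-0.59218347  1.00861841 -0.83027355] [0.18295413 0.07391309 0.00121879]
```

View pics/h.png

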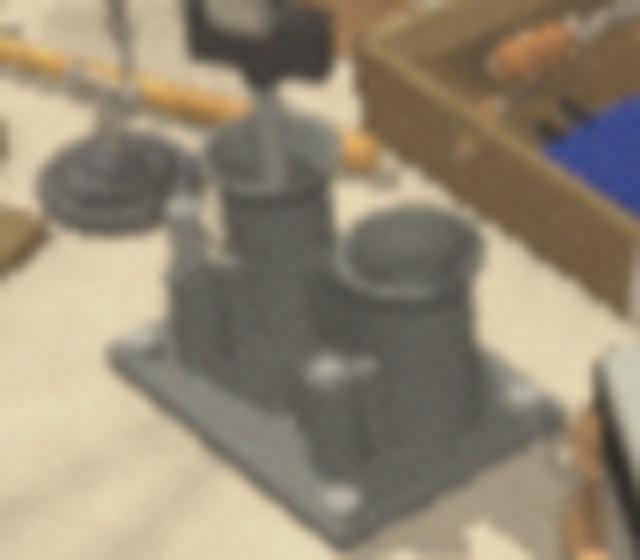

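{"op": "apply_moves", "data": {
  "plan": [0,0,0,0,0.1,0,0,0,0,0,0.1,0,0,0,0,0,0.1,0]
}}

```text
clock: 14.48
position: [0.6123, 0.1225, 0.1322]
orientation: [-1.571, 0.0, -1.602]
ft_force: [-0.1, 0.7, -1.4]
finger_gap: 0.141
```

```bash
cat > st.py <<'E'
from h import *
s=r.sense();print(s['clock'],s['q'].round(3),s['position'].round(4),s['orientation'].round(3),s['ft_force'].round(1),s['ft_torque'].round(3),s['tau'][6].round(3))
E
cat > pin.py <<'E'
from h import *
# brightness profile along the left pin's axis, and the right one's
im=cv2.cvtColor(r.get_image('scene')['img'],cv2.COLOR_RGB2GRAY).astype(np.float32)
ref=cv2.imread('pics/scene0.png',0).astype(np.float32)
for n,x,y in(('L',.5725,.1335),('R',.551,.047)):
    z=np.arange(.046,.102,.004);uv=proj('scene',np.c_[0*z+x,0*z+y,z]).astype(np.float32)[:,None,:]
    print(n,'z',(z*1000).astype(int));[print('  ',cv2.remap(k,uv,None,1)[:,0].round().astype(int)) for k in(ref,im)]
E
python3 st.py; python3 pin.py
```

```text
14.475 [-0.73   0.648  0.699  1.923 -0.583  0.783  0.267] [0.6123 0.1225 0.1322] [-1.571  0.    -1.602] [-0.1  0.7 -1.4] [0.211 0.105 0.359] 0.624
L z [46 50 54 58 62 66 70 74 78 82 86 90 94 98]
   [ 97 100 108 112 117 116 116 116 124 144 155 133 106  93]
   [101 104 112 118 120 120 120 122 138 158 155 118 102  97]
R z [46 50 54 58 62 66 70 74 78 82 86 90 94 98]
   [107 125 150 150 129 103  88  83  81  80  81  82  82  83]
   [113 130 154 158 135 107  92  86  83  84  84  88  84  85]
```

{"op": "apply_moves", "data": {
  "plan": [0,0,0,0,0.12,0,0,0,0,0,0.12,0,0,0,0,0,0.12,0,0,0,0,0,0.12,0,0,0,0,0,0.12,0]
}}

```text
clock: 15.15
position: [0.6122, 0.1227, 0.1322]
orientation: [-1.572, 0.0, -2.201]
ft_force: [-0.1, 1.7, 1.2]
finger_gap: 0.14
```

```bash
python3 st.py; python3 pin.py
```

```text
15.15 [-0.819  0.71   0.87   1.928 -0.724  0.852 -0.189] [0.6122 0.1227 0.1322] [-1.572  0.    -2.201] [-0.1  1.7  1.2] [0.375 0.285 0.358] 0.84
L z [46 50 54 58 62 66 70 74 78 82 86 90 94 98]
   [ 97 100 108 112 117 116 116 116 124 144 155 133 106  93]
   [101 103 111 119 121 130 153 166 155 130  99  95 100  97]
R z [46 50 54 58 62 66 70 74 78 82 86 90 94 98]
   [107 125 150 150 129 103  88  83  81  80  81  82  82  83]
   [111 130 153 155 135 107  91  86  85  84  83  87  87  86]
```

{"op": "apply_moves", "data": {
  "plan": [0,0,0,0,0.12,0,0,0,0,0,0.12,0,0,0,0,0,0.12,0,0,0,0,0,0.12,0]
}}

```text
clock: 15.7
position: [0.6122, 0.1229, 0.1322]
orientation: [-1.572, -0.0, -2.68]
ft_force: [-0.5, 2.0, 0.3]
finger_gap: 0.143
```

```bash
python3 st.py; python3 pin.py
```

```text
15.7 [-0.877  0.77   1.001  1.931 -0.827  0.922 -0.563] [0.6122 0.1229 0.1322] [-1.572 -0.    -2.68 ] [-0.5  2.   0.3] [0.657 0.353 0.391] 0.871
L z [46 50 54 58 62 66 70 74 78 82 86 90 94 98]
   [ 97 100 108 112 117 116 116 116 124 144 155 133 106  93]
   [102 103 111 127 152 169 171 160 148 123  98  95  99  95]
R z [46 50 54 58 62 66 70 74 78 82 86 90 94 98]
   [107 125 150 150 129 103  88  83  81  80  81  82  82  83]
   [113 131 154 156 131 105  90  86  83  85  84  85  86  86]
```

{"op": "apply_moves", "data": {
  "plan": [0,0,0,0,0.1,0,0,0,0,0,0.1,0,0,0,0,0,0.1,0,0,0,0,0,0.1,0]
}}

```text
clock: 16.25
position: [0.6124, 0.1229, 0.1322]
orientation: [-1.572, -0.001, -3.078]
ft_force: [-0.4, 2.6, 1.4]
finger_gap: 0.138
```

```bash
python3 st.py; python3 pin.py
```

```text
16.25 [-0.915  0.826  1.103  1.933 -0.905  0.989 -0.882] [0.6124 0.1229 0.1322] [-1.572e+00 -1.000e-03 -3.078e+00] [-0.4  2.6  1.4] [0.865 0.203 0.335] 0.694
L z [46 50 54 58 62 66 70 74 78 82 86 90 94 98]
   [ 97 100 108 112 117 116 116 116 124 144 155 133 106  93]
   [102 108 129 161 183 194 182 163 150 124 100  96  99  98]
R z [46 50 54 58 62 66 70 74 78 82 86 90 94 98]
   [107 125 150 150 129 103  88  83  81  80  81  82  82  83]
   [110 129 155 158 133 105  89  85  85  83  86  87  85  86]
```

{"op": "apply_moves", "data": {
  "plan": [0,0,0,0,0.08,0,0,0,0,0,0.08,0,0,0,0,0,0,0]
}}

```text
clock: 16.68
position: [0.6126, 0.1227, 0.1321]
orientation: [-1.571, -0.0, 3.047]
ft_force: [-0.2, 3.6, 3.0]
finger_gap: 0.14
```

```bash
python3 st.py; python3 pin.py
```

```text
16.675 [-0.927  0.848  1.14   1.934 -0.932  1.015 -1.012] [0.6126 0.1227 0.1321] [-1.571 -0.     3.047] [-0.2  3.6  3. ] [1.012 0.185 0.308] -0.856
L z [46 50 54 58 62 66 70 74 78 82 86 90 94 98]
   [ 97 100 108 112 117 116 116 116 124 144 155 133 106  93]
   [107 125 154 171 183 193 183 162 148 126 100  96 100  97]
R z [46 50 54 58 62 66 70 74 78 82 86 90 94 98]
   [107 125 150 150 129 103  88  83  81  80  81  82  82  83]
   [111 132 156 157 133 106  90  86  86  87  84  82  87  85]
```

{"op": "apply_moves", "data": {
  "plan": [0,0,0,0,0.06,0,0,0,0,0,0.06,0]
}}

```text
clock: 16.98
position: [0.6125, 0.1226, 0.1322]
orientation: [-1.571, -0.0, 2.925]
ft_force: [-0.8, 3.2, 0.4]
finger_gap: 0.14
```

```bash
python3 st.py; python3 pin.py
```

```text
16.975 [-0.935  0.863  1.164  1.934 -0.949  1.034 -1.117] [0.6125 0.1226 0.1322] [-1.571 -0.     2.925] [-0.8  3.2  0.4] [0.957 0.068 0.67 ] 0.05
L z [46 50 54 58 62 66 70 74 78 82 86 90 94 98]
   [ 97 100 108 112 117 116 116 116 124 144 155 133 106  93]
   [106 125 154 168 180 192 181 163 148 126 101  92  99  98]
R z [46 50 54 58 62 66 70 74 78 82 86 90 94 98]
   [107 125 150 150 129 103  88  83  81  80  81  82  82  83]
   [112 130 153 158 133 105  92  86  86  86  82  84  85  83]
```

{"op": "apply_moves", "data": {
  "plan": [0,0,0,0,-0.08,0,0,0,0,0,-0.08,0,0,0,0,0,0,0]
}}

```text
clock: 17.4
position: [0.6124, 0.1225, 0.1322]
orientation: [-1.572, -0.0, 3.084]
ft_force: [0.6, 2.9, 0.8]
finger_gap: 0.14
```

```bash
python3 st.py
```

```text
17.4 [-0.923  0.84   1.126  1.934 -0.922  1.005 -0.985] [0.6124 0.1225 0.1322] [-1.572 -0.     3.084] [0.6 2.9 0.8] [0.903 0.083 0.126] 0.468
```

{"op": "apply_moves", "data": {
  "plan": [0,0,0,0,-0.05,0,0,-0.5,0,0,0,0,0,-1,0,0,0,0,0,0,0,0,0,0]
}}

```text
clock: 17.9
position: [0.6129, 0.1219, 0.1481]
orientation: [-1.57, 0.001, 3.131]
ft_force: [-0.6, 1.6, -2.1]
finger_gap: 0.142
```

```bash
python3 st.py; python3 pin.py
```

```text
17.9 [-0.93   0.818  1.136  1.921 -0.89   1.019 -0.964] [0.6129 0.1219 0.1481] [-1.570e+00  1.000e-03  3.131e+00] [-0.6  1.6 -2.1] [0.522 0.187 0.036] -0.101
L z [46 50 54 58 62 66 70 74 78 82 86 90 94 98]
   [ 97 100 108 112 117 116 116 116 124 144 155 133 106  93]
   [106 124 152 169 179 190 182 164 149 124 100  96  98  97]
R z [46 50 54 58 62 66 70 74 78 82 86 90 94 98]
   [107 125 150 150 129 103  88  83  81  80  81  82  82  83]
   [110 129 153 157 132 104  91  85  86  85  85  89  84  84]
```

{"op": "apply_moves", "data": {
  "plan": [0,-2,0,0,0,0,0,-2,0,0,-0.15,0,0,-2,0,0,-0.15,0,0,-2,0,0,-0.15,0,0,-2,0,0,-0.15,0]
}}

```text
clock: 18.58
position: [0.6125, 0.1212, 0.249]
orientation: [-1.569, 0.0, -2.548]
ft_force: [0.5, 0.5, -1.1]
finger_gap: 0.142
```

{"op": "apply_moves", "data": {
  "plan": [0,0,0,0,-0.16,0,0,0,0,0,-0.16,0,0,0,0,0,-0.16,0,0,0,0,0,-0.16,0,0,0,0,0,-0.16,0]
}}

```text
clock: 19.2
position: [0.6126, 0.121, 0.2483]
orientation: [-1.569, -0.001, -1.748]
ft_force: [-0.4, 0.3, -3.3]
finger_gap: 0.138
```

{"op": "apply_moves", "data": {
  "plan": [0,0,0,0,-0.16,0,0,0,0,0,0,0,0,0,0,0,0,0]
}}

```text
clock: 19.58
position: [0.6125, 0.1217, 0.2476]
orientation: [-1.57, -0.0, -1.596]
ft_force: [0.3, -0.3, -3.3]
finger_gap: 0.141
```

```bash
python3 st.py; python3 pin.py; python3 -c "
from h import *
for q in ('key_mouth','key'): print(q,[(np.round(e['bbox'],1),e['p']) for e in r.look_for('scene',q)])
p=r.sense()['position'];print(proj('scene',[[p[0],p[1],p[2]-.118],[p[0],p[1],p[2]-.05]]))
d=r.get_image('scene')['img'][130:240,220:340,::-1]
cv2.imwrite('pics/i.png',cv2.resize(d,(648,594),interpolation=2))"
```

```text
19.575 [-0.808  0.526  0.808  1.814 -0.448  0.994  0.158] [0.6125 0.1217 0.2476] [-1.57  -0.    -1.596] [ 0.3 -0.3 -3.3] [-0.096  0.033  0.009] 0.036
L z [46 50 54 58 62 66 70 74 78 82 86 90 94 98]
   [ 97 100 108 112 117 116 116 116 124 144 155 133 106  93]
   [105 125 153 171 182 193 182 164 148 126 101  96 100  98]
R z [46 50 54 58 62 66 70 74 78 82 86 90 94 98]
   [107 125 150 150 129 103  88  83  81  80  81  82  82  83]
   [113 131 155 157 134 104  90  87  85  86  82  85  88  85]
key_mouth [(array([256.1, 158.9,  16.9,  39.3]), 0.64)]
key [(array([255.3, 160.1,  19. ,  48.6]), 0.84)]
[[256.70602361 178.83975112]
 [254.44163263 160.16393614]]
```

View pics/i.png

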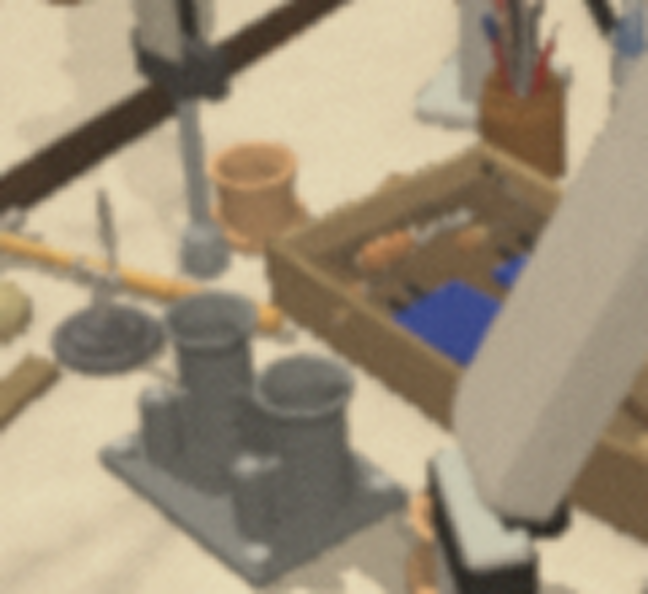

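{"op": "apply_moves", "data": {
  "plan": [5,0,-0.4,0,0,0,5,0,-0.4,0,0,0,5,0,-0.4,0,0,0,4.7,0,-0.4,0,0,0,0,0,0,0,0,0]
}}

```text
clock: 20.4
position: [0.5914, -0.0791, 0.2478]
orientation: [-1.57, -0.002, -1.599]
ft_force: [0.5, 0.7, -2.4]
finger_gap: 0.139
```

{"op": "apply_moves", "data": {
  "plan": [0,0,0,0,0,0,0,0,0,0,0,0]
}}

```text
clock: 20.65
position: [0.5925, -0.0728, 0.2468]
orientation: [-1.571, 0.0, -1.59]
ft_force: [0.7, -0.1, -2.9]
finger_gap: 0.139
```

{"op": "apply_moves", "data": {
  "plan": [0.2,3,-0.1,0,0,0,0,3,0,0,0,0,0,0.5,0,0,0,0,0,0,0,0,0,0]
}}

```text
clock: 21.15
position: [0.5917, -0.0758, 0.1824]
orientation: [-1.571, -0.0, -1.591]
ft_force: [0.1, -0.5, -2.4]
finger_gap: 0.144
```

{"op": "apply_moves", "data": {
  "plan": [0,1,0,0,0,0,0,1,0,0,0,0,0,0,0,0,0,0]
}}

```text
clock: 21.52
position: [0.5908, -0.076, 0.1614]
orientation: [-1.572, 0.0, -1.592]
ft_force: [0.3, -0.8, -2.5]
finger_gap: 0.142
```

{"op": "apply_moves", "data": {
  "plan": [0,1,0,0,0,0,0,1,0,0,0,0,0,0.8,0,0,0,0,0,0,0,0,0,0]
}}

```text
clock: 22.02
position: [0.5908, -0.0762, 0.1333]
orientation: [-1.572, -0.0, -1.592]
ft_force: [-0.6, 0.9, -2.1]
finger_gap: 0.143
```

Down to floor contact at TCP ≈ 0.128.

{"op": "apply_moves", "data": {
  "plan": [0,0.3,0,0,0,0,0,0.2,0,0,0,0,0,0,0,0,0,0]
}}

```text
clock: 22.4
position: [0.5913, -0.0762, 0.1291]
orientation: [-1.571, 0.0, -1.592]
ft_force: [-0.3, -0.7, -2.3]
finger_gap: 0.14
```

{"op": "apply_moves", "data": {
  "plan": [0,0.1,0,0,0,0,0,0.1,0,0,0,0,0,0,0,0,0,0]
}}

```text
clock: 22.78
position: [0.5921, -0.0765, 0.128]
orientation: [-1.569, 0.0, -1.592]
ft_force: [-0.5, 0.4, 5.0]
finger_gap: 0.14
```

{"op": "apply_moves", "data": {
  "plan": [0,-0.1,0,0,0,0,0,0,0,0,0,0],
  "squeeze": 5
}}

```text
clock: 23.02
position: [0.5911, -0.0762, 0.128]
orientation: [-1.571, -0.0, -1.592]
ft_force: [-1.3, 0.1, -0.6]
finger_gap: 0.149
```

{"op": "apply_moves", "data": {
  "plan": [0,0,0,0,0,0,0,0,0,0,0,0,0,0,0,0,0,0,0,0,0,0,0,0,0,0,0,0,0,0],
  "fingers": -0.2
}}

```text
clock: 23.65
position: [0.5913, -0.0762, 0.1281]
orientation: [-1.571, -0.0, -1.592]
ft_force: [-0.1, 0.2, -0.6]
finger_gap: 0.591
```

{"op": "apply_moves", "data": {
  "plan": [0,-1,0,0,0,0,0,-3,0,0,0,0,0,-4,0,0,0,0,0,-5,0,0,0,0,0,-5,0,0,0,0]
}}

```text
clock: 24.28
position: [0.5909, -0.0764, 0.3103]
orientation: [-1.571, -0.0, -1.592]
ft_force: [0.9, -0.2, -0.9]
finger_gap: 0.599
```

{"op": "apply_moves", "data": {
  "plan": [-5,-2,0,0,0,0,-6,0,0,0,0,0,-6,0,0,0,0,0,-6,0,0,0,0,0,-6,0,0,0,0,0]
}}

```text
clock: 24.9
position: [0.5971, 0.2155, 0.329]
orientation: [-1.57, 0.0, -1.592]
ft_force: [1.0, 0.6, -0.4]
finger_gap: 0.6
```

{"op": "apply_moves", "data": {
  "plan": [0,0,0,0,0,0,0,0,0,0,0,0,0,0,0,0,0,0]
}}

```text
clock: 25.28
position: [0.5975, 0.2117, 0.3287]
orientation: [-1.57, 0.0, -1.594]
ft_force: [0.6, -0.6, 0.8]
finger_gap: 0.596
```

```bash
python3 st.py; python3 pin.py; python3 -c "
from h import *
a=cv2.resize(r.get_image('top')['img'][170:230,230:330,::-1],(700,420),interpolation=2)
b=cv2.resize(r.get_image('scene')['img'][170:250,230:340,::-1],(244,178),interpolation=2)
for q in ('key_grip','stand_mouth'): print(q,[(np.round(e['bbox'],1),e['p']) for e in r.look_for('top',q)][:3])
o=np.zeros((600,700,3),np.uint8);o[:420]=a;o[420:598,:244]=b;cv2.imwrite('pics/j.png',o)"
```

```text
25.275 [-0.98   0.469  0.852  1.689 -0.38   1.158 -0.049] [0.5975 0.2117 0.3287] [-1.57   0.    -1.594] [ 0.6 -0.6  0.8] [-0.109  0.047 -0.023] 0.002
L z [46 50 54 58 62 66 70 74 78 82 86 90 94 98]
   [ 97 100 108 112 117 116 116 116 124 144 155 133 106  93]
   [105 123 152 165 178 190 180 161 148 123  98  93  97  95]
R z [46 50 54 58 62 66 70 74 78 82 86 90 94 98]
   [107 125 150 150 129 103  88  83  81  80  81  82  82  83]
   [111 129 153 153 132 105  91  85  83  84  82  82  82  86]
key_grip []
stand_mouth [(array([220.2, 146.6,  20.7,  16.1]), 0.74), (array([412.9, 195.8,  25.5,  17.3]), 0.73), (array([305.6, 204.4,  17.8,  16.9]), 0.71)]
```

View pics/j.png

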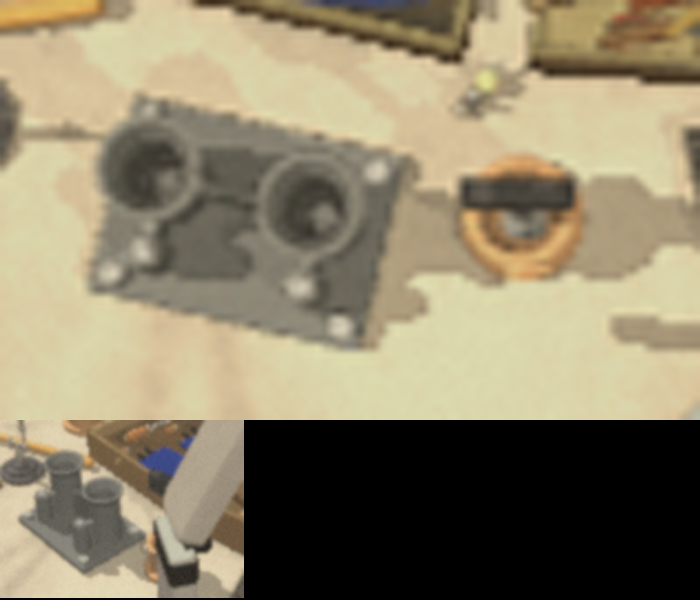

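```bash
python3 -c "
from h import *
print(proj('top',[[.5913,-.0762,.16],[.5913,-.0762,.13]]),230+518/7-.43,170+193/7-.43)
print(r.close_job())"
```

```text
[[303.53690076 197.19751735]
 [303.7911869  198.06443258]] 303.57 197.14142857142858
the job is handed in; nothing more can be done
None
```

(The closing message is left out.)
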